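# Lay out the coffee mat

## Task

Lay out the coffee things on the black mat: stand the steel dosing cup in the middle of the scale's bare metal weighing plate, the espresso cup in the middle of its saucer, and the tamper, foot down, in the very middle of the mat, midway between scale and saucer. Then stand the sugar shaker on the worktop straight in front of the tamper (on the robot's side, in line with the middle of the mat and square to its long edge), leaving a gap of 4 cm between shaker and tamper foot. Everything ends upright and let go, and the tin and the lemon behind the mat stay where they are.

Things in the scene. Friction and masses are not known exactly. Their poses are not given: they have to be found in the camera images.
- dosing_cup: Plain round steel dosing cup, loose, no handle, open on top with dark brown ground coffee showing inside: 58 mm across, 50 mm high, wall 2 to 3 mm, about 0.12 kg. Origin: centre of its underside; z up. Stands upright on the front part of the worktop.
- espresso_cup: White spotted espresso cup with ring handle, loose, upright, 0.14 kg: bowl 63 mm across at the rim, foot 44 mm, 55 mm high, hollow. Origin at underside height; bowl centre 14 mm from it along own +y; handle along own -y, tip 46 mm from origin, at the start pointing roughly at the robot. Grip the bowl by its sides along own x (63 mm), 25 to 50 mm above the underside. z up.
- tamper: Coffee tamper, loose, standing on its foot: steel foot 58 mm across and 30 mm high, above it a dark turned wooden grip 36 mm across up to 94 mm height; about 0.38 kg. Origin: centre of its underside; z up.
- shaker: Sugar shaker, loose: small round clear glass shaker with white filling and a grey pierced top, 44 mm across up to 66 mm height, its top 34 mm across, 90 mm high overall, about 0.1 kg. Origin: centre of its underside; z up.
- mat: Black rubber mat, fixed: 440 mm long (its own y), 90 mm deep (own x, pointing away from the robot), 3 mm thick. Origin: centre of its underside, on the worktop. Scale and saucer stand on it, their centres 140 mm either side of its middle; which is left and which right varies. A wall cabinet hangs about 0.43 m above the worktop close behind it: keep lifts low.
- scale: Flat coffee scale, fixed on the mat: 68 mm (own x) by 150 mm (own y) by 20 mm high; black, with a bare metal weighing plate (100 x 64 mm) over one part of its length, a dark display over the rest. Origin: centre of its underside. The centre of the weighing plate lies 24 mm along its own -y from the origin; things stand on it 18 mm above the origin.
- saucer: White round saucer, fixed on the mat: 116 mm across, rim 14 mm high, flat middle about 65 mm across that lies 5 mm above the origin. Origin: centre of its underside; its yaw means nothing.
- tin: Bystander: round food tin, 76 mm across, 58 mm high, loose, behind the mat. Origin: centre of its underside. Leave it alone.
- lemon: Bystander: yellow lemon, 73 x 53 x 54 mm, loose, behind the mat at the left. Origin: centre of its underside. Leave it alone.
Mind the look-alikes: they are no part of the job. Leave any purple look-alike of the dosing_cup alone. What is shaped like the tamper but purple is not meant.

How it is judged:
At the end, for the whole second after the job is handed in: Upright (0.1 rad), released, at rest: dosing cup within 12 mm (15 mm lengthwise) of the plate centre and cup bowl within 12 mm of the saucer centre (each axis); tamper within 15 mm of the mat centre; shaker on the worktop in front, within 15 mm of the mat middle, gap to tamper 25 to 55 mm (x of dosing_cup in the frame of scale between -0.012 and 0.012 m and y of dosing_cup in the frame of scale between -0.039 and -0.009 m and z of dosing_cup in the frame of scale between 0.013 and 0.023 m and x of saucer in the frame of espresso_cup between -0.012 and 0.012 m and y of saucer in the frame of espresso_cup between 0.002 and 0.026 m and z of espresso_cup in the frame of saucer between 0.001 and 0.009 m and horizontal distance between tamper and mat below 0.015 m and z of tamper in the frame of mat between -0.001 and 0.007 m and horizontal distance between shaker and tamper between 0.076 and 0.106 m and y of shaker in the frame of mat between -0.015 and 0.015 m and x of shaker in the frame of mat below -0.05 m and height (world z) of shaker between -0.004 and 0.004 m and angle between each of dosing_cup, espresso_cup, tamper, shaker's own z axis and vertical below 0.1 rad and linear speed of each of dosing_cup, espresso_cup, tamper, shaker below 0.02 m/s and angular speed of each of dosing_cup, espresso_cup, tamper, shaker below 0.2 rad/s); the robot touches nothing.
It fails at once if the tin is pushed by more than 2 cm (distance of tin from where it was at the start of the episode above 0.02 m).
It fails at once if the lemon is pushed by more than 2 cm (distance of lemon from where it was at the start of the episode above 0.02 m).
It also fails if it takes over 96 s, if anything falls off the work surface, if the arm or the gripper's body presses on something with over 40 N, if the wrist force passes 120 N, or if a joint passes its speed limit or range.

## Robot

A 7-joint arm with a two-finger parallel gripper is mounted at the origin on a cart in front of the work surface, level with it; the furniture and walls round the work are solid. World frame = base frame: x ahead of the robot, y to its left, z up, the work surface at z = 0. Lengths are in m, angles in rad, forces in N, time in s.
With the tool pointing down it reaches from about 0.4 to 0.85 m from the base axis. Payload 10.4 kg.
Tool frame: the origin (TCP) lies between the finger pads; the fingertips stand 14 mm ahead of it and the grasp point (between the pads) lies 5 mm behind it (r.finger_overhang is the z of the fingertips in the tool frame, in m); z points along the fingers, y is the line along which they close (so a half turn about z gives the same grasp; the last joint's range is limited). The gripper opens to 87 mm and grips with 3 to 60 N. Pads are 19 mm wide; open, the fingers measure 117 mm over their backs; the gripper's body (75 mm by 190 mm) begins 51 mm behind the grasp point.
Start: joints at [-1.2, 0.332, -0.065, 1.46, 0.022, 1.35, -0.088], TCP at [0.24, 0.577, 0.237] pointing down, gripper open.
Joint ranges: [-2.6, 2.6], [-0.5, 2.12], [-1.47, 1.34], [0.16, 2.42], [-1.27, 4.41], [0.06, 2.06], [-2.6, 2.6]. Speed limits (rad/s): [2.22, 2.22, 2.79, 2.79, 3.14, 3.14, 3.14].

## Interface

Orientations are given as a unit quaternion [x, y, z, w].
In Python, from bench import r, optics gives the robot as it stands.
- The arm moves only by the shell command python3 -m pendant 'ROWS' [FORCE]. ROWS is JSON, a list of rows, each a list of 7 numbers: the closure, from -1 (fully open) to 1 (shut), then the shift along the tool's x, y, z scaled (see below), then the turn, a rotation vector about the tool's x, y, z scaled (see below). In form: [[grip, x, y, z, rx, ry, rz], ...]. A call has 1 to 8 rows; each row is the pose to reach, as a shift and turn from the pose commanded when the call began, along the tool's axes at that moment; what a row does not reach only later rows make up. The controller multiplies each number of a shift by 0.3 m and each number of a turn by 120 degrees. A row lasts 1/8 s, in which the tool goes at most 62.5 mm and 10.7 degrees, less where a joint would pass 70% of its speed; a pose out of reach is approached as far as the arm can. A call with a number of a shift or a turn outside -1 to 1 is refused whole. A call with a gripper value outside its range is refused whole. The fingers move at their own pace and stop on an object; FORCE is the grip in N (left out, the last holds). Time passes only in rows, so rows that repeat a pose let the fingers close. It gives the time, the measured TCP pose, the force, the opening and the grip force at its end, in the units of the state.
- r.read_state(): the state, without advancing time (a new reading comes with each control period).
- optics.camera(name): name is "scene" or "top"; returns a dict with "pixels" (400x640x3 uint8, red, green, blue), "vfov" (degrees; the focal length in pixels is half the picture's height over the tangent of half this angle, whatever the lens; pixels are square), "cx", "cy" (the principal point, pixels), "rvec" (rotation vector, rad) and "tvec" (3), from world to camera coordinates, as OpenCV has them. Camera axes: x right, y down, z forward; pixel columns grow to the right and rows downward; lengths in m; the calibration is good to about 2 mm. A picture is of the moment at which its call begins. There is no depth.
- r.close_job(): hands the job in; it is judged then, once.
The state is a dict: "time": time; "joint_positions": joint angles; "joint_vel": joint speeds; "joint_torque": joint torques, N m; "ee_pos": TCP position; "eef_rot": TCP orientation; "ft_force": force on the tool from outside, world axes, zero at the start; "torque": the same for the moment, N m; "width": finger opening in m; "grip_force": force on a finger pad.
Only numpy, scipy, OpenCV 4.12 (cv2) and the standard library are available. Lean on these libraries where they do the work, as an engineer would, in place of code of your own. Each camera call takes 0.05 s, during which the arm holds its last target. There are 200 camera calls.

## Working session

There is one attempt and no reset: what is moved stays moved. The work goes in short steps, Python scripts to look and compute and a shell command to move; the robot and the scene stay as the last step left them, time stands still between calls to the robot, and variables do not carry over. Pictures are saved under pics/ and viewed, at most 14 in all, crops included, and the job is handed in when it is done.

```bash
ls; mkdir -p pics; cat > h.py <<'E'
import numpy as np, cv2, json
from bench import r, optics
from scipy.spatial.transform import Rotation as R
def snap(n,f=None):
    c=optics.camera(n)
    if f: cv2.imwrite('pics/'+f,c['pixels'][:,:,::-1])
    return c
def cal(c):
    f=c['pixels'].shape[0]/2/np.tan(np.radians(c['vfov'])/2)
    K=np.array([[f,0,c['cx']],[0,f,c['cy']],[0,0,1.]])
    return K,R.from_rotvec(np.ravel(c['rvec'])).as_matrix(),np.ravel(c['tvec'])
def proj(c,P):
    K,M,t=cal(c); q=(K@(M@np.atleast_2d(P).T+t[:,None])).T
    return q[:,:2]/q[:,2:]
def onz(c,uv,z):
    K,M,t=cal(c); o=-M.T@t; d=M.T@np.linalg.inv(K)@np.array([*uv,1.])
    return o+d*(z-o[2])/d[2]
def tri(c1,u1,c2,u2):
    A=[];b=[]
    for c,u in((c1,u1),(c2,u2)):
        K,M,t=cal(c); o=-M.T@t; d=M.T@np.linalg.inv(K)@np.array([*u,1.]); d/=np.linalg.norm(d)
        Q=np.eye(3)-np.outer(d,d); A.append(Q); b.append(Q@o)
    p=np.linalg.lstsq(np.vstack(A),np.hstack(b),rcond=None)
    return p[0],p[1]
E
python3 - <<'E'
from h import *
for n in('scene','top'):
    c=snap(n,n+'0.png');K,M,t=cal(c);print(n,c['vfov'],c['cx'],c['cy'],-M.T@t,M[2]);np.save(n+'0.npy',c,allow_pickle=True)
    print([k for k in c])
s=r.read_state();print(s)
print(R.from_quat(s['eef_rot']).as_matrix().round(3))
E
```

```text
pics
scene 46.817704697648985 320.93625815931364 207.08399648397332 [-0.00459574 -0.52757824  0.75272315] [ 0.52987592  0.53148978 -0.66087073]
['pixels', 'vfov', 'cx', 'cy', 'rvec', 'tvec']
top 57.42022523988277 322.1555137064047 191.16576867518344 [0.4018549  0.03922751 1.04669455] [ 0.13804993 -0.0211694  -0.99019901]
['pixels', 'vfov', 'cx', 'cy', 'rvec', 'tvec']
{'time': 0.1, 'joint_positions': array([-1.19957668,  0.33281696, -0.06468647,  1.46085673,  0.02160214,
        1.34989822, -0.08849716]), 'joint_vel': array([ 0.002717  , -0.00090038,  0.00037144, -0.00170322, -0.00092942,
        0.00129089, -0.00075829]), 'joint_torque': array([ 8.14247924e-04, -6.24544930e+01,  2.42913858e-02, -3.90720892e+01,
       -6.12964737e-02,  3.65304819e-02,  7.06949891e-06]), 'ee_pos': array([0.23970857, 0.57684836, 0.23582857]), 'eef_rot': array([ 1.95635004e-01,  9.80676569e-01, -6.35030985e-04, -9.38987029e-05]), 'ft_force': array([ 0.5501515 , -0.33015194,  0.34969935]), 'torque': array([ 0.01633864, -0.04175512, -0.01766049]), 'grip_force': 0.0, 'width': 0.0872788416400882}
[[-0.923  0.384 -0.   ]
 [ 0.384  0.923 -0.001]
 [-0.    -0.001 -1.   ]]
```

View pics/scene0.png

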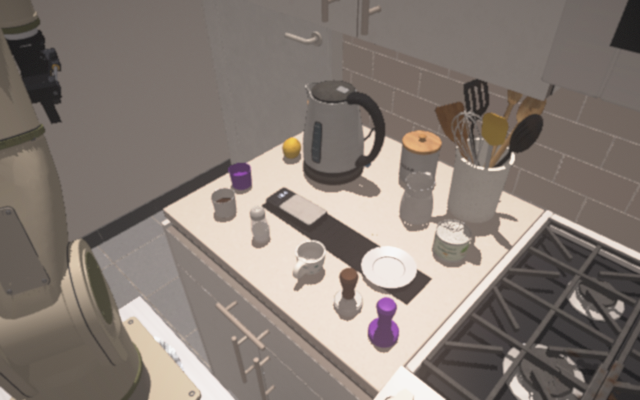

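View pics/top0.png

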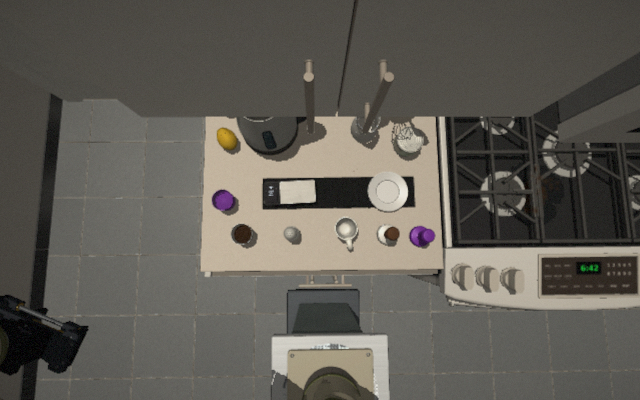

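The scene view shows the steel cup at (223,204), shaker (259,222), espresso cup (310,259), wooden tamper (348,290), scale (295,207), saucer (389,268), tin (451,240) and lemon (291,147).
In the top view the same things are at: steel cup (242,234), shaker (292,234), espresso cup (346,229), tamper (388,234), plate (297,192), saucer (388,191).
Possible confusions are the purple cup at scene (241,176) / top (223,201), and the purple tamper at scene (385,320) / top (422,236). I choose the steel/coffee cup and the wooden-grip tamper, and check both in close crops.

```bash
python3 - <<'E'
import cv2
a=cv2.imread('pics/top0.png')[165:265,200:450];cv2.imwrite('pics/topc.png',cv2.resize(a,None,fx=3.2,fy=3.2,interpolation=cv2.INTER_CUBIC))
a=cv2.imread('pics/scene0.png')[150:350,190:450];cv2.imwrite('pics/scenec.png',cv2.resize(a,None,fx=3,fy=3,interpolation=cv2.INTER_CUBIC))
E
```

```text
(no output)
```

View pics/topc.png

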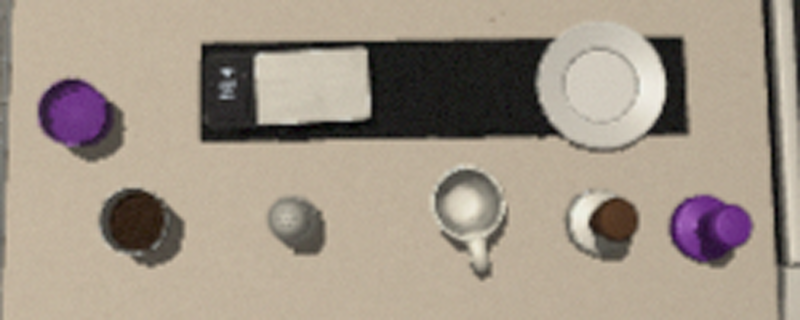

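View pics/scenec.png

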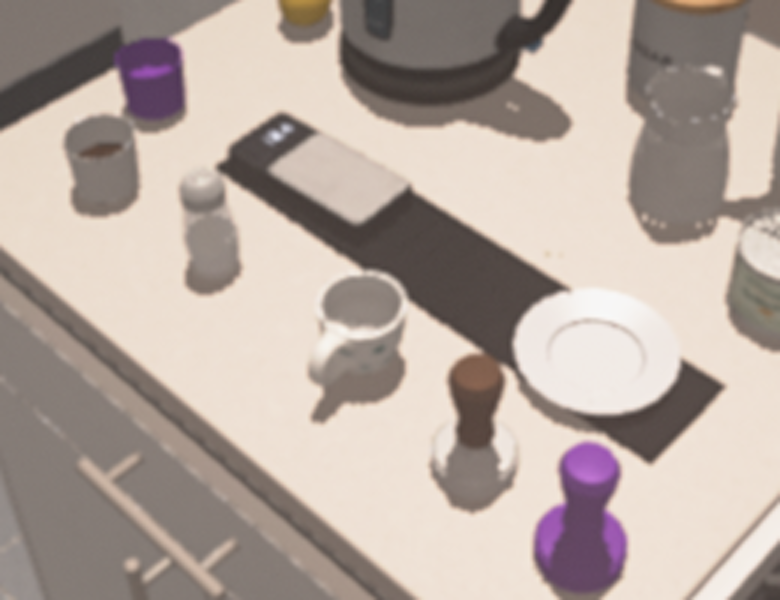

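The crops confirm the choice: dosing cup grey with brown coffee, rim centre top-crop (134,220) / scene-crop (102,138); tamper with brown grip, top-crop (613,219) / scene-crop (476,370). The purple ones are clearly different, and the purple tamper's foot (top-crop 702,228) sits close to the wanted one.

```bash
cat > m.py <<'E'
from h import *
T=np.load('top0.npy',allow_pickle=True).item();S=np.load('scene0.npy',allow_pickle=True).item()
tu=lambda x,y:(200+(x+.5)/3.2-.5,165+(y+.5)/3.2-.5)
su=lambda x,y:(190+(x+.5)/3-.5,150+(y+.5)/3-.5)
def show(n,a,b):
    p,e=tri(T,tu(*a),S,su(*b));print(n,p.round(4),'res',np.sqrt(e).round(4))
if __name__=='__main__':
    show('cup rim',(134,220),(102,138))
    show('shaker top',(290,215),(203,180))
    show('esp rim',(469,203),(361,305))
    show('tamper top',(613,219),(476,368))
    show('purple tamper',(733,226),(589,461))
    show('saucer',(601,86),(597,351))
    for n,a,b in(('plNR',(371,118),(357,225)),('plFR',(367,47),(411,187)),('plNL',(257,125),(272,170))):show(n,a,b)
    show('mat NR',(688,131),(652,462));show('mat FR',(683,38),(722,385))
    for p in((201,44),(683,38),(688,131),(202,140)):print('mat',onz(T,tu(*p),.003).round(4))
    for p in((255,53),(367,47),(371,118),(257,125)):print('plate',onz(T,tu(*p),.018).round(4))
    print('cup z.05',onz(T,tu(134,220),.05),'esp z.055',onz(T,tu(469,203),.055),onz(T,tu(482,272),.04),'tam',onz(T,tu(613,219),.094),'shk',onz(T,tu(290,215),.09),'sauc',onz(T,tu(601,86),.014))
    print('esp handle',onz(T,tu(485,274),.03),'tamper foot',onz(T,tu(600,222),.03),'purple foot', onz(T,tu(703,228),.03))
    print('worktop front',onz(T,tu(0,318),0))
E
python3 m.py
```

```text
cup rim [0.4282 0.2355 0.0514] res [0.0023]
shaker top [0.4288 0.1029 0.0871] res [0.0003]
esp rim [ 0.4392 -0.0465  0.0561] res [0.0009]
tamper top [ 0.4251 -0.1615  0.0938] res [0.003]
purple tamper [ 0.4173 -0.2577  0.096 ] res [0.0007]
saucer [ 0.5445 -0.1706  0.0176] res [0.0025]
plNR [0.5153 0.0358 0.0255] res [0.0008]
plFR [0.5791 0.0392 0.0204] res [0.0001]
plNL [0.5125 0.134  0.0237] res [0.0052]
mat NR [ 0.5043 -0.2501  0.0035] res [0.0011]
mat FR [ 0.5884 -0.2479  0.0068] res [0.0003]
mat [0.5856 0.1892 0.003 ]
mat [ 0.5889 -0.2488  0.003 ]
mat [ 0.5038 -0.2497  0.003 ]
mat [0.4986 0.1871 0.003 ]
plate [0.5746 0.139  0.018 ]
plate [0.5795 0.0393 0.018 ]
plate [0.5157 0.0361 0.018 ]
plate [0.5102 0.1367 0.018 ]
cup z.05 [0.42691224 0.23671365 0.05      ] esp z.055 [ 0.43875792 -0.04627198  0.055     ] [ 0.38067926 -0.05761761  0.04      ] tam [ 0.42341604 -0.15999539  0.094     ] shk [0.42890473 0.10262134 0.09      ] sauc [ 0.54366641 -0.17007308  0.014     ]
esp handle [ 0.37874557 -0.06113301  0.03      ] tamper foot [ 0.42237162 -0.1619643   0.03      ] purple foot [ 0.41645256 -0.25158777  0.03      ]
worktop front [0.34397468 0.36143655 0.        ]
```

```bash
cat > go.py <<'E'
import sys
from h import *
# go.py x y z yaw(deg of tool y) : shift and turn in pendant units
x,y,z,a=map(float,sys.argv[1:5]);a=np.radians(a)
s=r.read_state();M=R.from_quat(s['eef_rot']).as_matrix()
Y=np.array([np.cos(a),np.sin(a),0]);Z=np.array([0,0,-1.]);D=np.c_[np.cross(Y,Z),Y,Z]
print('t',round(s['time'],2),'shift',(M.T@(np.array([x,y,z])-s['ee_pos'])/.3).round(3),'turn',(R.from_matrix(M.T@D).as_rotvec()/np.radians(120)).round(3))
E
python3 go.py .428 .2355 .13 90; python3 go.py .428 .2355 .025 90
```

```text
t 0.1 shift [-1.016 -0.809  0.354] turn [-0.001 -0.    -0.188]
t 0.1 shift [-1.016 -0.809  0.704] turn [-0.001 -0.    -0.188]
```

```bash
python3 -m pendant '[[-1,-0.2,-0.16,0,0,0,-0.05],[-1,-0.4,-0.32,0.05,0,0,-0.1],[-1,-0.6,-0.48,0.1,0,0,-0.15],[-1,-0.8,-0.64,0.2,0,0,-0.188],[-1,-1,-0.8,0.3,0,0,-0.188],[-1,-1,-0.809,0.354,0,0,-0.188],[-1,-1,-0.809,0.354,0,0,-0.188],[-1,-1,-0.809,0.354,0,0,-0.188]]' 20; python3 go.py .428 .2355 .025 90
python3 - <<'E'
from h import *
snap('scene','s1.png');snap('top','t1.png')
a=cv2.imread('pics/t1.png')[165:265,200:450];b=cv2.imread('pics/s1.png')[130:330,160:420]
cv2.imwrite('pics/p1.png',np.vstack([cv2.resize(a,(600,240),interpolation=2),cv2.resize(b,(455,350),interpolation=2) if 0 else np.pad(cv2.resize(b,(455,350),interpolation=2),((0,0),(0,145),(0,0)))]))
E
```

```text
time: 1.1
ee_pos: [0.4239, 0.2353, 0.1291]
eef_rot: [0.002, 1.0, -0.001, -0.001]
ft_force: [0.1, -0.0, 0.3]
width: 0.0869
grip_force: 0.0
t 1.1 shift [-0.014  0.001  0.347] turn [-0.001 -0.001 -0.002]
```

View pics/p1.png

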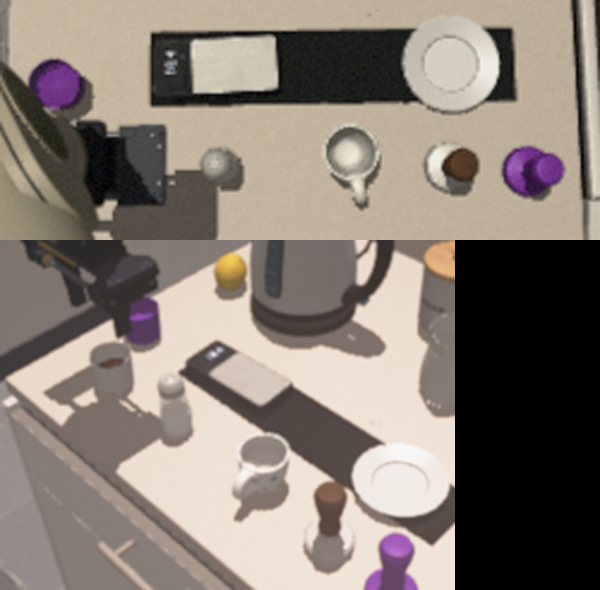

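The gripper hovers above the steel cup (composite 110,340), and the path down is clear of the shaker and the purple cup.

```bash
python3 -m pendant '[[-1,-0.014,0,0.1,0,0,0],[-1,-0.014,0,0.22,0,0,0],[-1,-0.014,0,0.347,0,0,0],[-1,-0.014,0,0.347,0,0,0],[1,-0.014,0,0.347,0,0,0],[1,-0.014,0,0.347,0,0,0],[1,-0.014,0,0.347,0,0,0],[1,-0.014,0,0.347,0,0,0]]' 20; python3 go.py .545 .087 .16 93
```

```text
time: 2.2
ee_pos: [0.4282, 0.2382, 0.0268]
eef_rot: [0.0, 1.0, 0.0, 0.0]
ft_force: [0.2, 0.0, 5.0]
width: 0.055
grip_force: 20.3
t 2.2 shift [-0.39  -0.504 -0.444] turn [ 0.     0.    -0.025]
```

```bash
python3 -m pendant '[[1,0,0,-0.1,0,0,0],[1,0,0,-0.2,0,0,0],[1,0,0,-0.3,0,0,0],[1,0,0,-0.3,0,0,0]]' 20; python3 - <<'E'
from h import *
c=snap('scene','s2.png');print(proj(c,[.428,.2355,.12]))
a=cv2.imread('pics/s2.png')[80:280,150:350]
cv2.imwrite('pics/p2.png',cv2.resize(a,(600,600),interpolation=2))
E
python3 go.py .545 .087 .12 93
```

```text
time: 2.7
ee_pos: [0.4291, 0.2387, 0.1184]
eef_rot: [0.0, 1.0, 0.001, 0.002]
ft_force: [0.4, 0.1, -1.4]
width: 0.0547
grip_force: 20.0
[[218.09690679 172.68474759]]
t 2.75 shift [-0.389 -0.504 -0.011] turn [ 0.001  0.001 -0.025]
```

View pics/p2.png

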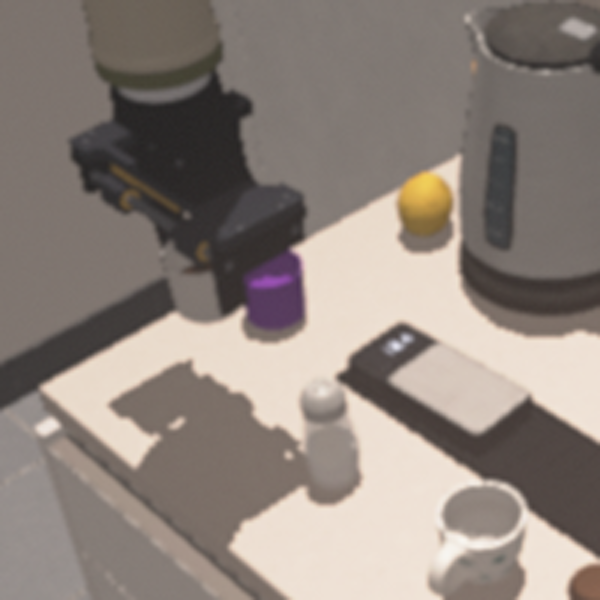

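The cup is held upright at crop (205,285), and lemon and scale are undisturbed.

```bash
python3 -m pendant '[[1,-0.15,-0.1,-0.06,0,0,0],[1,-0.25,-0.22,-0.06,0,0,-0.01],[1,-0.32,-0.35,-0.04,0,0,-0.025],[1,-0.39,-0.45,-0.01,0,0,-0.025],[1,-0.39,-0.504,-0.01,0,0,-0.025],[1,-0.39,-0.504,-0.01,0,0,-0.025],[1,-0.39,-0.504,0.1,0,0,-0.025],[1,-0.39,-0.504,0.1,0,0,-0.025]]' 20; python3 go.py .545 .087 .049 93
```

```text
time: 3.75
ee_pos: [0.5427, 0.0881, 0.0844]
eef_rot: [-0.027, 1.0, -0.0, -0.002]
ft_force: [-0.3, -0.0, -1.8]
width: 0.0549
grip_force: 20.1
t 3.75 shift [-0.008 -0.004  0.118] turn [-0.    -0.002  0.001]
```

```bash
python3 -m pendant '[[1,-0.006,-0.004,0.05,0,0,0],[1,-0.006,-0.004,0.09,0,0,0],[1,-0.006,-0.004,0.112,0,0,0],[1,-0.006,-0.004,0.12,0,0,0],[1,-0.006,-0.004,0.12,0,0,0]]' 20; python3 go.py .545 .087 .049 93
```

```text
time: 4.38
ee_pos: [0.5468, 0.0857, 0.0503]
eef_rot: [-0.026, 1.0, 0.0, 0.0]
ft_force: [-0.7, 0.2, -1.3]
width: 0.0547
grip_force: 20.1
t 4.38 shift [0.006 0.005 0.004] turn [ 0.  0. -0.]
```

Not yet touching; lower until the force changes.

```bash
python3 -m pendant '[[1,0.006,0.004,0.005,0,0,0],[1,0.006,0.004,0.01,0,0,0],[1,0.006,0.004,0.01,0,0,0]]' 20
```

```text
time: 4.75
ee_pos: [0.5451, 0.0871, 0.048]
eef_rot: [-0.026, 1.0, 0.0, 0.0]
ft_force: [-2.8, -0.6, 7.2]
width: 0.0552
grip_force: 20.6
```

```bash
python3 -m pendant '[[-0.5,0,0,-0.003,0,0,0],[-1,0,0,-0.003,0,0,0],[-1,0,0,-0.003,0,0,0],[-1,0,0,-0.1,0,0,0],[-1,0,0,-0.25,0,0,0],[-1,0,0,-0.4,0,0,0],[-1,0,0,-0.4,0,0,0]]' 20; python3 go.py .424 -.1605 .20 90; python3 go.py .424 -.1605 .07 90
```

```text
time: 5.62
ee_pos: [0.547, 0.0871, 0.1708]
eef_rot: [-0.026, 1.0, 0.001, 0.003]
ft_force: [-0.2, -0.1, -0.6]
width: 0.0871
grip_force: 0.0
t 5.62 shift [ 0.452 -0.803 -0.101] turn [0.001 0.003 0.025]
t 5.62 shift [ 0.454 -0.803  0.332] turn [0.001 0.003 0.025]
```

```bash
python3 -m pendant '[[-1,0.08,-0.14,-0.1,0,0,0],[-1,0.16,-0.28,-0.1,0,0,0.01],[-1,0.24,-0.42,-0.1,0,0,0.025],[-1,0.32,-0.56,-0.1,0,0,0.025],[-1,0.4,-0.7,-0.1,0,0,0.025],[-1,0.452,-0.803,-0.1,0,0,0.025],[-1,0.452,-0.803,-0.1,0,0,0.025],[-1,0.452,-0.803,-0.1,0,0,0.025]]' 20; python3 go.py .424 -.161 .07 90
python3 - <<'E'
from h import *
a=snap('top','t3.png');b=snap('scene','s3.png')
np.save('t3.npy',a,allow_pickle=True);np.save('s3.npy',b,allow_pickle=True)
a=a['pixels'][165:265,200:450,::-1];b=b['pixels'][150:350,190:450,::-1]
cv2.imwrite('pics/p3.png',np.vstack([cv2.resize(a,(650,260),interpolation=2),np.pad(cv2.resize(b,(442,340),interpolation=2),((0,0),(0,208),(0,0)))]))
E
```

```text
time: 6.62
ee_pos: [0.4222, -0.1601, 0.1967]
eef_rot: [-0.0, 1.0, 0.0, -0.0]
ft_force: [0.6, -0.1, 0.3]
width: 0.0872
grip_force: 0.0
t 6.62 shift [-0.006 -0.003  0.422] turn [ 0. -0.  0.]
```

View pics/p3.png

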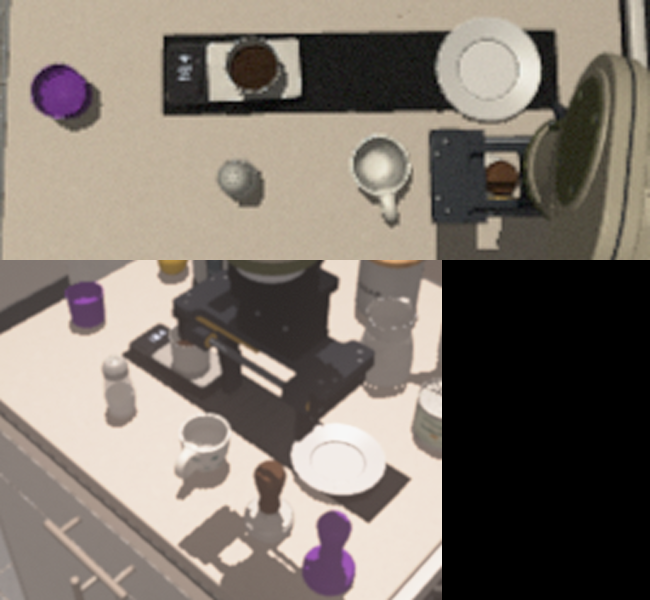

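The cup stands on the plate at (253,67) in the composite. The open gripper straddles the tamper grip (502,180).

```bash
python3 - <<'E'
from h import *
T=np.load('t3.npy',allow_pickle=True).item()
print(onz(T,(200+253.5/2.6-.5,165+67.5/2.6-.5),.071))
for p in((205.5,43),(299,38),(302,97),(209,102)):print(onz(T,(200+p[0]/2.6-.5,165+p[1]/2.6-.5),.021))
E
python3 -m pendant '[[-1,-0.006,-0.003,0.1,0,0,0],[-1,-0.006,-0.003,0.22,0,0,0],[-1,-0.006,-0.003,0.34,0,0,0],[-1,-0.006,-0.003,0.422,0,0,0],[-1,-0.006,-0.003,0.422,0,0,0],[1,-0.006,-0.003,0.422,0,0,0],[1,-0.006,-0.003,0.422,0,0,0],[1,-0.006,-0.003,0.422,0,0,0]]' 30;
```

```text
[0.54019955 0.08616848 0.071     ]
[0.57463281 0.14097794 0.021     ]
[0.57964089 0.03880907 0.021     ]
[0.51461657 0.03592944 0.021     ]
[0.50982462 0.13669235 0.021     ]
time: 7.72
ee_pos: [0.4244, -0.1618, 0.0713]
eef_rot: [-0.0, 1.0, 0.0, 0.001]
ft_force: [0.1, -0.5, 0.8]
width: 0.0647
grip_force: 0.0
```

```bash
python3 -m pendant '[[1,0,0,0,0,0,0],[1,0,0,0,0,0,0],[1,0,0,0,0,0,0],[1,0,0,-0.06,0,0,0],[1,0,0,-0.13,0,0,0],[1,0,0,-0.2,0,0,0],[1,0,0,-0.2,0,0,0]]' 30; python3 go.py .544 -.0306 .13 90.6
```

```text
time: 8.6
ee_pos: [0.4246, -0.1619, 0.1314]
eef_rot: [-0.0, 1.0, 0.0, 0.001]
ft_force: [-0.5, -0.0, -3.5]
width: 0.0337
grip_force: 29.9
t 8.6 shift [-0.398  0.438  0.006] turn [ 0.     0.001 -0.005]
```

```bash
python3 -m pendant '[[1,-0.12,0.02,-0.04,0,0,0],[1,-0.25,0.08,-0.04,0,0,0],[1,-0.35,0.2,-0.04,0,0,0],[1,-0.398,0.32,-0.02,0,0,0],[1,-0.398,0.438,0,0,0,-0.005],[1,-0.398,0.438,0,0,0,-0.005],[1,-0.398,0.438,0.1,0,0,-0.005],[1,-0.398,0.438,0.1,0,0,-0.005]]' 30; python3 go.py .544 -.0306 .077 90.6
```

```text
time: 9.6
ee_pos: [0.5412, -0.0312, 0.098]
eef_rot: [-0.005, 1.0, -0.0, -0.003]
ft_force: [0.0, -0.6, -3.1]
width: 0.0338
grip_force: 29.9
t 9.6 shift [-0.01   0.002  0.07 ] turn [-0.    -0.003 -0.   ]
```

```bash
python3 -m pendant '[[1,-0.006,0.002,0.03,0,0,0],[1,-0.006,0.002,0.06,0,0,0],[1,-0.006,0.002,0.066,0,0,0],[1,-0.006,0.002,0.072,0,0,0],[1,-0.006,0.002,0.072,0,0,0]]' 30; python3 go.py .544 -.0306 .074 90.6
```

```text
time: 10.22
ee_pos: [0.5452, -0.0298, 0.0792]
eef_rot: [-0.005, 1.0, 0.0, 0.0]
ft_force: [-0.4, -0.1, -3.7]
width: 0.034
grip_force: 29.9
t 10.22 shift [ 0.004 -0.003  0.017] turn [ 0.  0. -0.]
```

```bash
python3 -m pendant '[[1,0.003,-0.002,0.005,0,0,0],[1,0.003,-0.002,0.01,0,0,0],[1,0.003,-0.002,0.016,0,0,0],[1,0.003,-0.002,0.016,0,0,0],[1,0.003,-0.002,0.016,0,0,0]]' 30
```

```text
time: 10.85
ee_pos: [0.5442, -0.0304, 0.0742]
eef_rot: [-0.005, 1.0, 0.0, -0.0]
ft_force: [0.9, -0.0, -2.9]
width: 0.0339
grip_force: 29.9
```

```bash
python3 -m pendant '[[-0.5,0,0,0,0,0,0],[-1,0,0,0,0,0,0],[-1,0,0,0,0,0,0],[-1,0,0,-0.1,0,0,0],[-1,0,0,-0.25,0,0,0],[-1,0,0,-0.35,0,0,0],[-1,0,0,-0.35,0,0,0]]' 30; python3 go.py .439 -.0465 .14 102
```

```text
time: 11.72
ee_pos: [0.5456, -0.0304, 0.1818]
eef_rot: [-0.005, 1.0, 0.0, 0.002]
ft_force: [-0.8, -0.7, -0.3]
width: 0.0862
grip_force: 0.0
t 11.72 shift [ 0.357 -0.05   0.138] turn [ 0.     0.002 -0.095]
```

```bash
python3 -m pendant '[[-1,0.12,-0.02,0,0,0,-0.05],[-1,0.24,-0.04,0.03,0,0,-0.095],[-1,0.357,-0.05,0.1,0,0,-0.095],[-1,0.357,-0.05,0.138,0,0,-0.095],[-1,0.357,-0.05,0.138,0,0,-0.095],[-1,0.357,-0.05,0.138,0,0,-0.095]]' 20; python3 go.py .439 -.0465 .037 102
python3 - <<'E'
from h import *
a=snap('top');b=snap('scene')
np.save('t4.npy',a,allow_pickle=True);np.save('s4.npy',b,allow_pickle=True)
a=a['pixels'][165:265,200:450,::-1];b=b['pixels'][150:350,190:450,::-1]
cv2.imwrite('pics/p4.png',np.vstack([cv2.resize(a,(650,260),interpolation=2),np.pad(cv2.resize(b,(442,340),interpolation=2),((0,0),(0,208),(0,0)))]))
E
```

```text
time: 12.48
ee_pos: [0.4382, -0.0464, 0.1382]
eef_rot: [-0.105, 0.995, -0.0, 0.0]
ft_force: [0.2, 0.2, 0.0]
width: 0.0868
grip_force: 0.0
t 12.47 shift [-0.002 -0.001  0.337] turn [-0.  0.  0.]
```

View pics/p4.png

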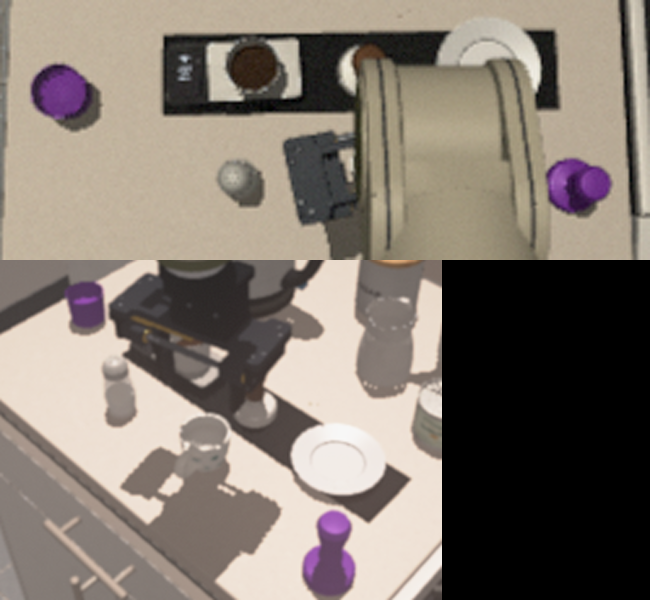

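The tamper stands on the mat (composite top 362,70), and the espresso cup (205,440) is below the gripper. Descend and grip.

```bash
python3 -m pendant '[[-1,-0.002,0,0.1,0,0,0],[-1,-0.002,0,0.22,0,0,0],[-1,-0.002,0,0.337,0,0,0],[-1,-0.002,0,0.337,0,0,0],[1,-0.002,0,0.337,0,0,0],[1,-0.002,0,0.337,0,0,0],[1,-0.002,0,0.337,0,0,0],[1,-0.002,0,0.337,0,0,0]]' 15
```

```text
time: 13.58
ee_pos: [0.4384, -0.0463, 0.0374]
eef_rot: [-0.105, 0.995, 0.0, 0.001]
ft_force: [0.8, 0.7, 4.0]
width: 0.0594
grip_force: 14.8
```

```bash
python3 -m pendant '[[1,0,0,-0.06,0,0,0],[1,0,0,-0.15,0,0,0],[1,0,0,-0.25,0,0,0],[1,0,0,-0.25,0,0,0]]' 15; python3 go.py .5445 -.1702 .11 102
```

```text
time: 14.08
ee_pos: [0.4391, -0.0463, 0.1135]
eef_rot: [-0.105, 0.995, 0.0, 0.002]
ft_force: [0.5, -0.3, -1.5]
width: 0.0594
grip_force: 15.0
t 14.07 shift [-0.258 -0.477  0.013] turn [ 0.     0.002 -0.   ]
```

```bash
python3 -m pendant '[[1,0,-0.14,-0.03,0,0,0],[1,-0.02,-0.29,-0.03,0,0,0],[1,-0.1,-0.42,-0.03,0,0,0],[1,-0.2,-0.477,-0.02,0,0,0],[1,-0.258,-0.477,0.013,0,0,0],[1,-0.258,-0.477,0.05,0,0,0],[1,-0.258,-0.477,0.1,0,0,0],[1,-0.258,-0.477,0.1,0,0,0]]' 15; python3 go.py .5445 -.1702 .047 102
```

```text
time: 15.08
ee_pos: [0.5415, -0.1701, 0.0801]
eef_rot: [-0.104, 0.995, 0.0, -0.001]
ft_force: [0.1, 1.1, -1.8]
width: 0.0594
grip_force: 15.0
t 15.07 shift [-0.01  -0.002  0.11 ] turn [ 0.001 -0.001 -0.   ]
```

```bash
python3 -m pendant '[[1,-0.006,-0.002,0.04,0,0,0],[1,-0.006,-0.002,0.07,0,0,0],[1,-0.006,-0.002,0.09,0,0,0],[1,-0.006,-0.002,0.1,0,0,0],[1,-0.006,-0.002,0.105,0,0,0],[1,-0.006,-0.002,0.105,0,0,0]]' 15; python3 go.py .5445 -.1702 .0455 102
```

```text
time: 15.82
ee_pos: [0.5453, -0.1705, 0.0503]
eef_rot: [-0.105, 0.995, 0.0, 0.0]
ft_force: [0.3, 0.4, -1.2]
width: 0.0598
grip_force: 15.0
t 15.82 shift [0.002 0.002 0.016] turn [-0.  0. -0.]
```

```bash
python3 -m pendant '[[1,0.002,0.001,0.008,0,0,0],[1,0.002,0.001,0.015,0,0,0],[1,0.002,0.001,0.018,0,0,0],[1,0.002,0.001,0.018,0,0,0]]' 15
```

```text
time: 16.32
ee_pos: [0.545, -0.1702, 0.0455]
eef_rot: [-0.105, 0.995, 0.0, 0.0]
ft_force: [-2.3, 1.5, 5.5]
width: 0.0596
grip_force: 14.7
```

Contact made. Release, rise, and look.

```bash
python3 -m pendant '[[-0.5,0,0,-0.003,0,0,0],[-1,0,0,-0.003,0,0,0],[-1,0,0,-0.003,0,0,0],[-1,0,0,-0.15,0,0,0],[-1,0,0,-0.3,0,0,0],[-1,0,0,-0.45,0,0,0],[-1,0,0,-0.45,0,0,0]]' 15; python3 go.py .429 .1027 .17 90
```

```text
time: 17.2
ee_pos: [0.5463, -0.171, 0.1833]
eef_rot: [-0.104, 0.995, -0.001, 0.003]
ft_force: [-0.4, 0.4, -0.6]
width: 0.0865
grip_force: 0.0
t 17.2 shift [0.193 0.974 0.042] turn [-0.001  0.003  0.1  ]
```

```bash
python3 -m pendant '[[-1,0.1,0.1,-0.05,0,0,0.05],[-1,0.15,0.28,-0.05,0,0,0.1],[-1,0.193,0.46,-0.03,0,0,0.1],[-1,0.193,0.64,0,0,0,0.1],[-1,0.193,0.82,0.03,0,0,0.1],[-1,0.193,0.974,0.042,0,0,0.1],[-1,0.193,0.974,0.042,0,0,0.1],[-1,0.193,0.974,0.042,0,0,0.1]]' 15; python3 go.py .429 .1027 .045 90
python3 - <<'E'
from h import *
a=snap('top');b=snap('scene')
np.save('t5.npy',a,allow_pickle=True);np.save('s5.npy',b,allow_pickle=True)
a=a['pixels'][165:265,200:450,::-1];b=b['pixels'][150:350,190:450,::-1]
cv2.imwrite('pics/p5.png',np.vstack([cv2.resize(a,(650,260),interpolation=2),np.pad(cv2.resize(b,(442,340),interpolation=2),((0,0),(0,208),(0,0)))]))
E
```

```text
time: 18.2
ee_pos: [0.427, 0.1028, 0.1667]
eef_rot: [0.0, 1.0, -0.0, -0.0]
ft_force: [-0.1, -0.4, 0.3]
width: 0.0872
grip_force: 0.0
t 18.2 shift [-0.007 -0.     0.406] turn [-0. -0. -0.]
```

View pics/p5.png

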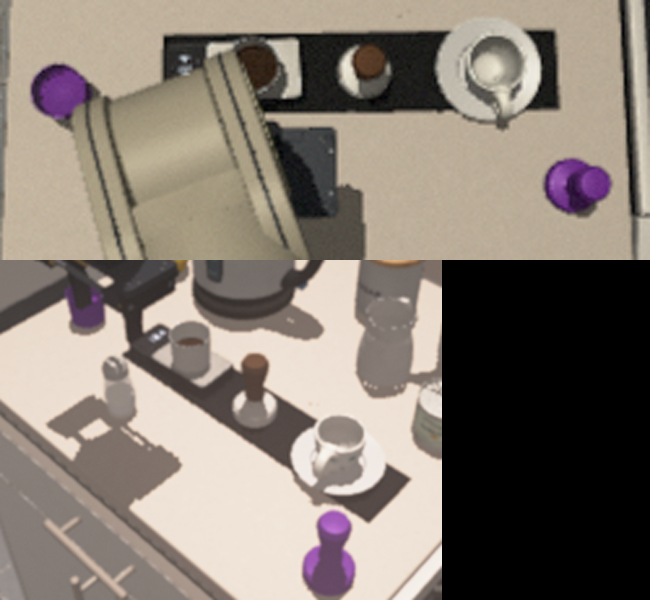

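All three stand upright: espresso cup rim at (496,65), tamper grip at (370,60). Now the shaker; I measure the placements at the same time.

```bash
python3 - <<'E'
from h import *
T=np.load('t5.npy',allow_pickle=True).item();S=np.load('s5.npy',allow_pickle=True).item()
t=lambda x,y:(200+(x+.5)/2.6-.5,165+(y+.5)/2.6-.5)
s=lambda x,y:(190+(x+.5)/1.7-.5,150+(y-260+.5)/1.7-.5)
for n,a,b in(('tamper',(370,60),(255,361)),('esp',(496,65),(341,434)),('dosing',(253,67),(189,336))):print(n,tri(T,t(*a),S,s(*b))[0].round(4))
print(onz(T,t(370,60),.097),onz(T,t(496,65),.063),onz(T,t(489,70),.017))
E
python3 -m pendant '[[-1,-0.007,0,0.1,0,0,0],[-1,-0.007,0,0.22,0,0,0],[-1,-0.007,0,0.34,0,0,0],[-1,-0.007,0,0.412,0,0,0],[-1,-0.007,0,0.412,0,0,0],[1,-0.007,0,0.412,0,0,0],[1,-0.007,0,0.412,0,0,0],[1,-0.007,0,0.412,0,0,0]]' 15
```

```text
tamper [ 0.5435 -0.0338  0.0966]
esp [ 0.5439 -0.1704  0.062 ]
dosing [0.5411 0.0855 0.0711]
[ 0.54297833 -0.03341264  0.097     ] [ 0.54196102 -0.16852147  0.063     ] [ 0.54300665 -0.17031892  0.017     ]
time: 19.3
ee_pos: [0.4298, 0.1037, 0.0444]
eef_rot: [0.0, 1.0, 0.0, 0.001]
ft_force: [0.6, 0.4, 0.6]
width: 0.0646
grip_force: 0.0
```

```bash
python3 -m pendant '[[1,0,0,0,0,0,0],[1,0,0,0,0,0,0],[1,0,0,-0.06,0,0,0],[1,0,0,-0.12,0,0,0],[1,0,0,-0.12,0,0,0]]' 15; python3 go.py .453 -.0318 .078 90
```

```text
time: 19.92
ee_pos: [0.4299, 0.1038, 0.0804]
eef_rot: [-0.0, 1.0, 0.001, 0.001]
ft_force: [0.5, 0.2, -1.6]
width: 0.0391
grip_force: 14.7
t 19.93 shift [-0.077 -0.452  0.008] turn [0.001 0.001 0.   ]
```

```bash
python3 -m pendant '[[1,-0.01,-0.12,-0.03,0,0,0],[1,-0.03,-0.26,-0.03,0,0,0],[1,-0.05,-0.38,-0.02,0,0,0],[1,-0.077,-0.452,0,0,0,0],[1,-0.077,-0.452,0.05,0,0,0],[1,-0.077,-0.452,0.09,0,0,0],[1,-0.077,-0.452,0.1,0,0,0],[1,-0.077,-0.452,0.1,0,0,0]]' 15; python3 go.py .453 -.0318 .0435 90
```

```text
time: 20.92
ee_pos: [0.4525, -0.0307, 0.0498]
eef_rot: [-0.001, 1.0, 0.001, -0.0]
ft_force: [-3.3, 0.8, 12.1]
width: 0.0393
grip_force: 15.7
t 20.93 shift [-0.002 -0.004  0.021] turn [ 0.001 -0.     0.001]
```

Contact comes 6 mm earlier than expected, so I look before letting go.

```bash
python3 - <<'E'
from h import *
b=snap('scene')['pixels'][150:350,190:450,::-1]
cv2.imwrite('pics/p6.png',cv2.resize(b,(780,600),interpolation=2))
E
```

```text
(no output)
```

View pics/p6.png

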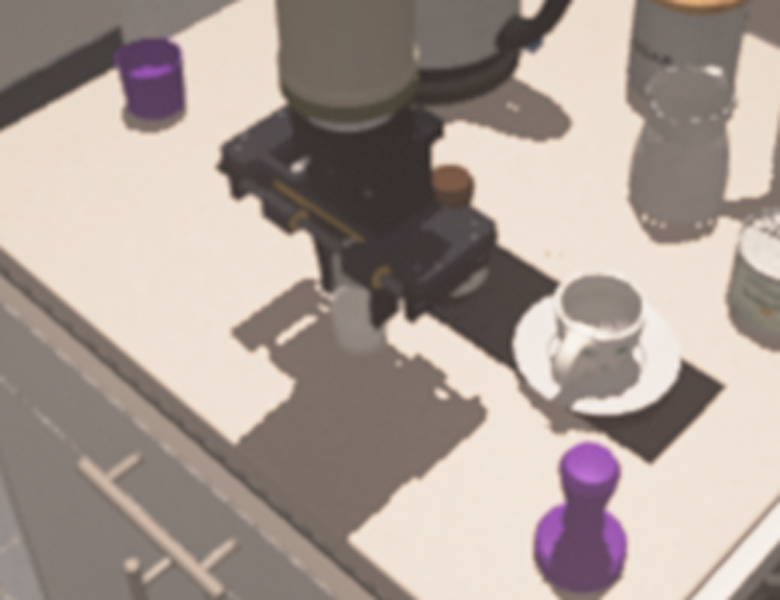

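The shaker looks upright and on the worktop (crop 358,345); it slid a little in the grip. Ease up 1 mm and release gently.

```bash
python3 -m pendant '[[1,0,0,-0.008,0,0,0],[1,0,0,-0.008,0,0,0]]' 8; python3 -m pendant '[[0,0,0,0,0,0,0],[-0.5,0,0,0,0,0,0],[-1,0,0,0,0,0,0],[-1,0,0,-0.1,0,0,0],[-1,0,0,-0.25,0,0,0],[-1,0,0,-0.4,0,0,0],[-1,0,0,-0.4,0,0,0]]' 8;python3 go.py .3 .45 .22 70
```

```text
time: 21.22
ee_pos: [0.4521, -0.0315, 0.0516]
eef_rot: [-0.0, 1.0, 0.0, -0.0]
ft_force: [0.9, 0.1, -1.1]
width: 0.0396
grip_force: 7.8
time: 22.1
ee_pos: [0.4543, -0.0321, 0.1752]
eef_rot: [0.0, 1.0, 0.001, 0.003]
ft_force: [-0.3, 1.2, -0.2]
width: 0.0859
grip_force: 0.0
t 22.1 shift [ 0.514  1.607 -0.15 ] turn [0.001 0.003 0.167]
```

```bash
python3 -m pendant '[[-1,0.02,0.1,-0.1,0,0,0],[-1,0.05,0.3,-0.15,0,0,0],[-1,0.08,0.5,-0.15,0,0,0],[-1,0.1,0.7,-0.15,0,0,0],[-1,0.15,0.9,-0.15,0,0,0],[-1,0.2,1,-0.15,0,0,0],[-1,0.2,1,-0.15,0,0,0]]'; python3 -m pendant '[[-1,0.1,0.2,0,0,0,0],[-1,0.2,0.4,0,0,0,0],[-1,0.3,0.6,0,0,0,0],[-1,0.3,0.6,0,0,0,0]]'
python3 - <<'E'
from h import *
a=snap('top');b=snap('scene')
np.save('t7.npy',a,allow_pickle=True);np.save('s7.npy',b,allow_pickle=True)
cv2.imwrite('pics/t7.png',cv2.resize(a['pixels'][165:265,200:450,::-1],None,fx=3.2,fy=3.2,interpolation=2))
cv2.imwrite('pics/s7.png',cv2.resize(b['pixels'][150:350,190:450,::-1],None,fx=3,fy=3,interpolation=2))
E
```

```text
time: 22.98
ee_pos: [0.3907, 0.27, 0.2159]
eef_rot: [-0.002, 1.0, -0.0, -0.001]
ft_force: [0.8, -1.1, 0.2]
width: 0.0872
grip_force: 0.0
time: 23.48
ee_pos: [0.3001, 0.4502, 0.216]
eef_rot: [-0.002, 1.0, -0.0, -0.001]
ft_force: [1.1, 0.6, -1.0]
width: 0.0871
grip_force: 0.0
```

View pics/t7.png

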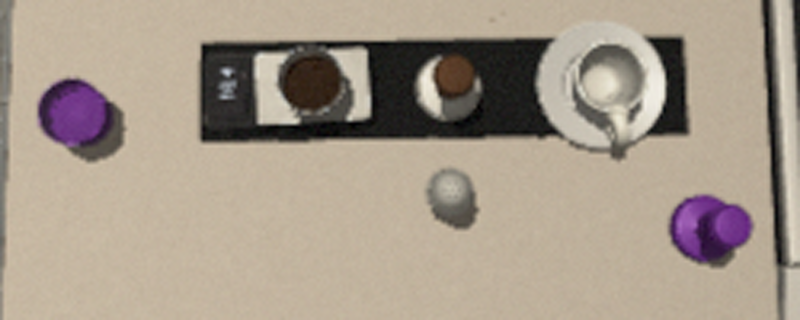

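View pics/s7.png

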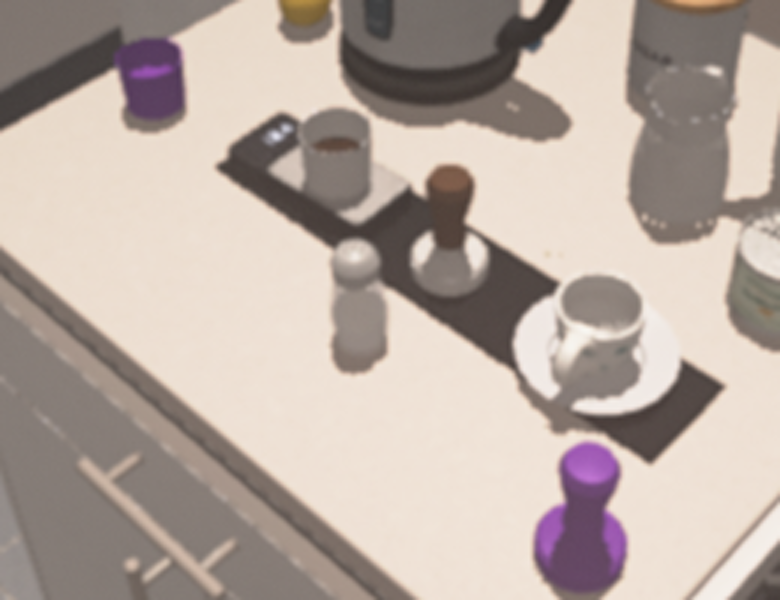

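The arm is clear and all four stand upright: dosing rim top-crop (313,80), tamper grip (455,75), cup rim (611,80), shaker top (451,189). Measuring both views.

```bash
python3 - <<'E'
from m import *
show('dosing',(313,80),(336,130));show('tamper',(455,75),(450,181));show('esp',(611,80),(599,305));show('shaker',(451,188),(356,258))
for n,p,z in(('dosing',(313,80),.071),('tamper',(455,75),.097),('esp',(611,80),.063),('shaker',(451,188),.085),('tfoot',(449,87),.033)):print(n,onz(T,tu(*p),z).round(4))
E
```

```text
dosing [0.5425 0.0841 0.0756] res [0.0013]
tamper [ 0.5431 -0.0337  0.0944] res [0.0011]
esp [ 0.5428 -0.1695  0.0649] res [0.0019]
shaker [ 0.4511 -0.0301  0.0815] res [0.0017]
dosing [0.5424 0.0849 0.071 ]
tamper [ 0.5421 -0.033   0.097 ]
esp [ 0.5421 -0.1689  0.063 ]
shaker [ 0.45   -0.0291  0.085 ]
tfoot [ 0.541  -0.0324  0.033 ]
```

All offsets are within about 4 mm of target, and shaker to tamper is about 92 mm (gap about 41 mm). Handing in.

```bash
python3 -c "
from bench import r
print(r.close_job())"
```

```text
the job is handed in; nothing more can be done
None
```

The job is handed in at about 24 s of the 96 s allowed: in the last pictures all four things stood upright, let go and about 4 mm or less from target, with a gap of about 41 mm between shaker and tamper, and I saw nothing touch the tin or lemon; no verdict came back.

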